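# Make up two casting flask sets

## Robot

A 6-joint arm with a two-finger parallel gripper is mounted at the origin on a cart in front of the work surface, level with it; the furniture and walls round the work are solid. World frame = base frame: x ahead of the robot, y to its left, z up, the work surface at z = 0. Lengths are in m, angles in degrees, forces in N, time in s.
With the tool pointing down it reaches from about 0.15 to 0.775 m from the base axis. Payload 6.1 kg.
Tool frame: the origin (TCP) lies at the very end of the fingers, on their centre line; the grasp point (between the pads) lies robot.grip_point_offset behind it (robot.grip_point_offset is the distance from the TCP to the grasp point, in m); z points along the fingers, y is the line along which they close (so a half turn about z gives the same grasp; the last joint's range is limited). The gripper opens to 85 mm and grips with 20 to 120 N. Pads are 22 mm wide; open, the fingers measure 114 mm over their backs; the gripper's body (76 mm by 85 mm) begins 54 mm behind the grasp point. The pads swing forward as they close: fully open they stand 13 mm farther back than shut.
Start: joints at [75.115, 7.208, -2.269, 80.523, 0, 90], TCP at [0.135, 0.507, 0.231] pointing down, gripper open.
Joint ranges: [-155.77, 155.77], [-54.66, 111.73], [-72.52, 77.12], [-102.08, 115.82], [-83.92, 84.16], [-180, 180]. Speed limits (degrees/s): [136.94, 136.94, 172.46, 180, 180, 180].

## Interface

Orientations are given as a 3x3 rotation matrix whose columns are the frame's x, y, z axes.
In Python, from bench import robot, read_camera, camera_info, job_done gives the robot as it stands.
- The arm moves only by the tool servo_tool, never from a script. Its arguments are lists of equal length, an entry for each row: "translation": the shift along the world's x, y, z normalised to -1 to 1, where 1 is 10 cm, a list of three; "angular": the turn, a rotation vector about the world's x, y, z normalised to -1 to 1, where 1 is pi/2 rad, a list of three. A call has 1 to 12 rows; each row is the pose to reach, as a shift and turn from the pose commanded when the call began; what a row does not reach only later rows make up. A row lasts 1/8 s, in which the tool goes at most 62.5 mm and 10.7 degrees, less where a joint would pass 70% of its speed; a pose out of reach is approached as far as the arm can. A call with a number of a shift or a turn outside -1 to 1 is refused whole. A call with a gripper value outside its range is refused whole. "gripper" is the gripper command: -1 is fully open, 1 is shut, values between are in proportion, set as the call begins (left out, the last holds). The fingers move at their own pace and stop on an object; the grip force is fixed at half the most. Time passes only in rows, so rows that repeat a pose let the fingers close. It gives the time, the measured TCP pose, the force, the opening and the grip force at its end, in the units of the state.
- robot.get_state(): the state, without advancing time (a new reading comes with each control period).
- read_camera(name): name is "side" or "top" or "wrist"; returns (picture, depth): 400x640x3 uint8, red, green, blue; 400x640 float32, m along the optical axis (not along the pixel's ray), 0 where there is no reading.
- camera_info(name): a dict with "fx", "fy", "cx", "cy" (pixels), "R" (3x3) and "t" (3): a world point X has camera coordinates R X + t. Camera axes: x right, y down, z forward; pixel columns grow to the right and rows downward; lengths in m; the calibration is good to about 2 mm. A picture is of the moment at which its call begins: read the wrist's pose just before it. camera_info takes no time and is no camera call; for the wrist camera it gives the pose at the moment of the call.
- job_done(): hands the job in; it is judged then, once.
The state is a dict: "t": time; "joints": joint angles; "joint_vel": joint speeds; "effort": joint torques, N m; "tool_pos": TCP position; "tool_rot": TCP orientation; "wrist_force": force on the tool from outside, world axes, zero at the start; "ft_torque": the same for the moment, N m; "opening": finger opening in m; "grip_force": force on a finger pad.
Only numpy, scipy, OpenCV 4.12 (cv2) and the standard library are available. Lean on these libraries where they do the work, as an engineer would, in place of code of your own. Each camera call takes 0.05 s, during which the arm holds its last target. There are 200 camera calls.

## Task

Make up two casting sets from the stock on the bench, ready to be filled: on the large black base, stand the wax tree with the violet rings and then lower the large steel flask over it; on the small red base, stand the wax tree with the green pins and then lower the small flask over it. Each tree stands upright with its foot in the socket in the middle, before its flask comes down, and each flask sits flat on the base inside its rim. Leave the spare tree with the red beads, the big casting tree and the wax lion where they stand.

Things in the scene. Friction and masses are not known exactly. Their poses are not given: they have to be found in the camera images.
- large_base: the large black round rubber base, fast to the bench, 90 mm across, 16 mm high, with a small pull tab; origin: centre of its underside, z up. Flat floor 4 mm above the bench. Socket ring in the middle, 5 mm high, 35 mm inside at the floor, 40 at its top, for the foot of the tree with violet rings; outer rim, 12 mm high, 71 mm inside at the floor, 82 at its top, for the large flask, which goes round the socket onto the floor.
- small_base: the small brick-red round rubber base, fast to the bench, 79 mm across, 16 mm high, with a small pull tab; origin: centre of its underside, z up. Flat floor 4 mm above the bench. Socket ring in the middle, 5 mm high, 28 mm inside at the floor, 33 at its top, for the foot of the tree with green pins; outer rim, 12 mm high, 60 mm inside at the floor, 71 at its top, for the small flask, which goes round the socket onto the floor.
- large_flask_mid (a point): centre (half-way up, on the axis) of the large steel flask: a plain upright tube open at both ends, 66 mm outside, 61 mm inside, 112 mm high, z up its axis. Stands on the bench. Grip it across the outside near the top, about 34 mm above this point; its lower end must pass 110 mm above the bench to clear a tree in a base.
- small_flask_mid (a point): centre (half-way up, on the axis) of the small steel flask: a plain upright tube open at both ends, 55 mm outside, 50 mm inside, 92 mm high, z up its axis. Stands on the bench. Grip it across the outside near the top, about 26 mm above this point; its lower end must pass 95 mm above the bench to clear a tree in a base.
- ring_tree_mid (a point): centre (half-way up, on the axis) of the wax tree with violet rings: an orange-brown wax rod with eight violet rings 16 mm across round its lower part, the tallest of three in a row. Stands on the bench, 100 mm high, z up its axis. Foot 30 mm across, rod 10 mm thick; patterns reach 21 mm from the axis; the rod is bare from 58 mm above the underside to the top: grip it there, about 34 mm above this point; about 50 g.
- pin_tree_mid (a point): centre (half-way up, on the axis) of the wax tree with green pins: an orange-brown wax rod with ten small green headed pins round its lower part. Stands on the bench, 84 mm high, z up its axis. Foot 23 mm across, rod 10 mm thick; patterns reach 18 mm from the axis; the rod is bare from 49 mm above the underside to the top: grip it there, about 28 mm above this point; about 30 g.
- bead_tree_mid (a point): centre (half-way up) of the spare wax tree with red beads: as the tree with green pins (84 mm high, foot 23 mm), but with red beads; it stays where it stands.
- vane_tree_mid (a point): centre (half-way up) of a bystander: a big orange casting tree with two violet vaned rings on top, 138 x 206 mm and 169 mm high, to the right behind the work; leave it alone.
- wax_lion_mid (a point): centre (half-way up) of a bystander: an orange wax lion, 113 x 211 mm and 218 mm high, the middle one of three wax figures behind the row of trees; leave it alone.
Things that resemble listed ones, but are neither listed nor needed, are in the scene too. There is more than one size of the large_base; the one meant has the size given above.

How it is judged:
By the outcome, as a careful person would: the job done as asked, in the order asked, and still so for the second after the job is handed in, with the robot touching nothing.
It also fails if it takes over 104 s, if anything falls off the work surface, if the arm or the gripper's body presses on something with over 40 N, if the wrist force passes 120 N, or if a joint passes its speed limit or range.

## Working session

There is one attempt and no reset: what is moved stays moved. The work goes in short steps, Python scripts to look and compute and a tool call to move; the robot and the scene stay as the last step left them, time stands still between calls to the robot, and variables do not carry over. Pictures are saved under pics/ and viewed, at most 14 in all, crops included, and the job is handed in when it is done.

Besides the shell and the picture viewer there is one more tool, called after "Call:" by a JSON object that holds its "op" and its "data". servo_tool: Moves the arm, as the interface text tells. Scaled input: -1 to 1 covers 10 cm each way for a shift and pi/2 rad each way for a turn. Its arguments: {"type":"object","properties":{"translation":{"type":"array","items":{"type":"array","items":{"type":"number","minimum":-1,"maximum":1}}},"angular":{"type":"array","items":{"type":"array","items":{"type":"number","minimum":-1,"maximum":1}}},"gripper":{"type":"number"}},"required":["translation","angular"]}

```bash
ls; mkdir -p pics
python3 - <<'E'
from bench import *
import cv2,numpy as np
print(robot.grip_point_offset); s=robot.get_state(); print({k:np.round(v,3).tolist() for k,v in s.items()})
for n in("top","side"):
    p,d=read_camera(n); cv2.imwrite(f"pics/{n}0.png",p[:,:,::-1]); np.savez(f"{n}0.npz",p=p,d=d)
    print(n,{k:np.round(v,3).tolist() for k,v in camera_info(n).items()})
E
```

```text
pics
0.0187
{'t': 0.0, 'joints': [75.115, 7.244, -2.326, 80.523, -0.002, 90.0], 'joint_vel': [-0.052, -0.05, -0.092, 0.03, -0.11, 0.141], 'effort': [0.0, -43.591, 35.292, 0.017, -0.0, 0.0], 'tool_pos': [0.135, 0.507, 0.231], 'tool_rot': [[-0.966, 0.257, -0.0], [0.257, 0.966, -0.002], [-0.0, -0.002, -1.0]], 'wrist_force': [-0.015, -0.031, -0.018], 'ft_torque': [-0.027, 0.007, -0.07], 'grip_force': 0.0, 'opening': 0.085}
top {'fx': 380.823, 'fy': 380.823, 'cx': 315.684, 'cy': 201.269, 'R': [[0.018, -1.0, -0.001], [-0.981, -0.018, -0.196], [0.196, 0.004, -0.981]], 't': [-0.056, 0.618, 1.053]}
side {'fx': 489.042, 'fy': 489.042, 'cx': 315.978, 'cy': 200.171, 'R': [[-0.996, -0.093, 0.016], [-0.049, 0.366, -0.929], [0.08, -0.926, -0.368]], 't': [0.612, 0.119, 1.164]}
```

View pics/top0.png

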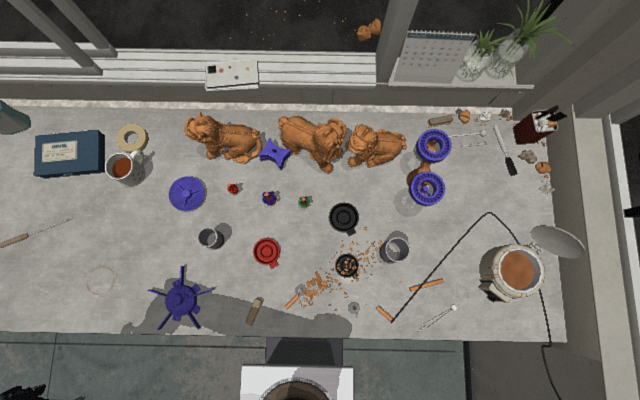

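View pics/side0.png

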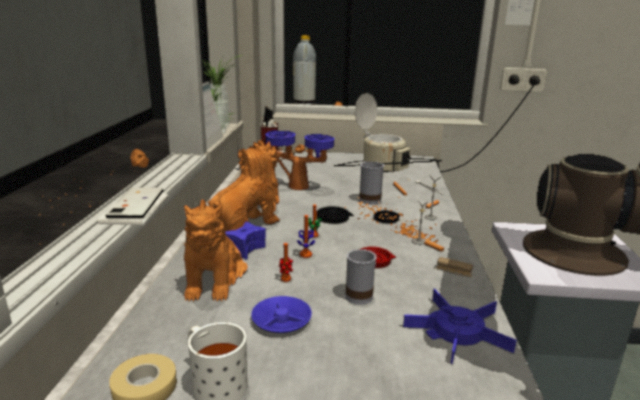

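The top view shows:
- **Black bases:** (344,217) and (347,265). The first is bigger, about 32 px or 90 mm, so it fits large_base.
- **Red base:** (266,251).
- **Flasks:** (397,248) and (210,238).
- **Trees:** red (233,188), violet (268,198) and green (305,201).

I'll measure these and check them in an enlarged crop.

```bash
cat > h.py <<'E'
import numpy as np,cv2
from bench import *
def ray(ci,u,v):
    R=np.array(ci["R"]);t=np.array(ci["t"])
    return -R.T@t, R.T@np.array([(u-ci["cx"])/ci["fx"],(v-ci["cy"])/ci["fy"],1.])
def onplane(ci,u,v,z):
    o,d=ray(ci,u,v); return o+d*(z-o[2])/d[2]
def cloud(ci,d):
    v,u=np.indices(d.shape); P=np.stack([(u-ci["cx"])/ci["fx"]*d,(v-ci["cy"])/ci["fy"]*d,d],-1)
    return (P-np.array(ci["t"]))@np.array(ci["R"])
E
python3 - <<'E'
from h import *
f=np.load("top0.npz");ci=camera_info("top");P=cloud(ci,f["d"]);
for n,u,v in [("blackA",344,217),("blackB",347,265),("red",266,251),("flA",397,248),("flB",210,238),("bead",233,188),("ring",268,198),("pin",305,201)]:
    Q=P[v-26:v+26,u-26:u+26].reshape(-1,3); c=onplane(ci,u,v,0.01)[:2]
    Q=Q[(f["d"][v-26:v+26,u-26:u+26].ravel()>0)&(np.hypot(*(Q[:,:2]-c).T)<.07)]
    lo=Q[Q[:,2]>.008]; zt=np.percentile(lo[:,2],98); hi=lo[lo[:,2]>zt-.012]
    print(n,"ztop",zt.round(3),"hi min/max",hi.min(0).round(3),hi.max(0).round(3),"mid",((hi.min(0)+hi.max(0))/2).round(3),len(hi))
c=cv2.resize(f["p"][165:290,185:425,::-1],None,fx=3.3,fy=3.3,interpolation=cv2.INTER_CUBIC);cv2.imwrite("pics/c1.png",c)
E
```

```text
blackA ztop 0.019 hi min/max [ 0.534 -0.173  0.008] [ 0.628 -0.085  0.022] mid [ 0.581 -0.129  0.015] 265
blackB ztop 0.017 hi min/max [ 0.38  -0.2    0.008] [ 0.491 -0.105  0.019] mid [ 0.436 -0.152  0.013] 127
red ztop 0.019 hi min/max [0.437 0.062 0.008] [0.514 0.142 0.021] mid [0.475 0.102 0.014] 235
flA ztop 0.114 hi min/max [ 0.448 -0.301  0.102] [ 0.511 -0.235  0.115] mid [ 0.48  -0.268  0.109] 112
flB ztop 0.094 hi min/max [0.481 0.23  0.082] [0.534 0.286 0.096] mid [0.507 0.258 0.089] 103
bead ztop 0.084 hi min/max [0.654 0.204 0.075] [0.664 0.213 0.088] mid [0.659 0.209 0.081] 13
ring ztop 0.098 hi min/max [0.626 0.092 0.087] [0.633 0.1   0.101] mid [0.629 0.096 0.094] 13
pin ztop 0.084 hi min/max [ 0.617 -0.011  0.074] [ 0.624 -0.005  0.086] mid [ 0.62  -0.008  0.08 ] 10
```

View pics/c1.png

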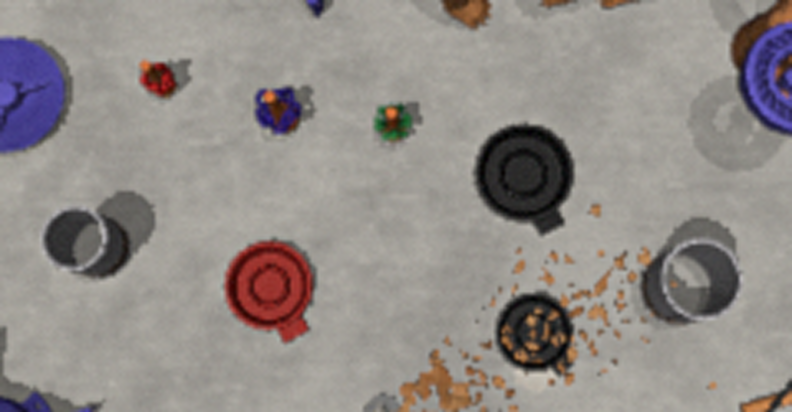

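The crop confirms the choices. Tops measured at 98, 84, 114 and 94 mm match the given 100, 84, 112 and 92 mm. The large base is the rear black one, and the front black one, smaller and covered in chips, is the look-alike. Next are precise circle fits, all from one camera so that any bias cancels.

Run:
```python
from h import *
from scipy.optimize import least_squares
f=np.load("top0.npz");ci=camera_info("top");p=f["p"];P=cloud(ci,f["d"])
hsv=cv2.cvtColor(p,cv2.COLOR_RGB2HSV)
def fit(n,m,u,v,z,r,w=30):
    M=np.zeros_like(m);M[v-w:v+w,u-w:u+w]=m[v-w:v+w,u-w:u+w]
    c=max(cv2.findContours(M,0,1)[0],key=cv2.contourArea)[:,0]
    Q=np.array([onplane(ci,*q,z)[:2] for q in c])
    s=least_squares(lambda a:np.hypot(*(Q-a[:2]).T)-a[2],[*Q.mean(0),r],loss="soft_l1",f_scale=.0015)
    print(n,s.x.round(4),"want r",r,"resid",np.abs(s.fun).mean().round(4))
S=hsv[...,1];V=hsv[...,2];H=hsv[...,0]
blk=((V<60)).astype(np.uint8)*255; red=((S>120)&((H<8)|(H>172))).astype(np.uint8)*255
fit("black",blk,344,217,.016,.045,22); fit("red",red,266,251,.016,.0395,22)
for n,u,v,h,r in [("large flask",397,248,.112,.033),("small flask",210,238,.092,.0275)]:
    m=(np.abs(P[...,2]-h)<.012).astype(np.uint8)*255; fit(n,m,u,v,h,r)
    c0=onplane(ci,u,v,h)
org=((S>130)&(H>5)&(H<20)&(V>150)).astype(np.uint8)
for n,u,v,h in [("bead",233,188,.084),("ring",268,198,.1),("pin",305,201,.084)]:
    M=(P[v-15:v+10,u-12:u+12,2]>h-.013); yy,xx=np.nonzero(M); print(n,"depth-top px",xx.mean()+u-12,yy.mean()+v-15,len(xx),onplane(ci,xx.mean()+u-12,yy.mean()+v-15,h).round(4))
    o=org[v-15:v+10,u-12:u+12];yy,xx=np.nonzero(o);print("  orange",len(xx),(xx.min()+u-12,xx.max()+u-12,yy.min()+v-15,yy.max()+v-15))
hi=P[(f["d"]>0)&(P[...,2]>.09)&(P[...,0]>.55)&(P[...,0]<.85)&(np.abs(P[...,1])<.35)]
for y in np.arange(-.35,.35,.05):
    q=hi[(hi[:,1]>=y)&(hi[:,1]<y+.05)]; print(round(y,2),q[:,0].min().round(3) if len(q) else None,end="; ")
```

```text
black [ 0.5815 -0.1291  0.0426] want r 0.045 resid 0.0021
red [0.4745 0.0998 0.0381] want r 0.0395 resid 0.0022
large flask [ 0.4793 -0.268   0.0324] want r 0.033 resid 0.0007
small flask [0.506  0.2567 0.0276] want r 0.0275 resid 0.0009
bead depth-top px 229.125 185.4375 16 [0.6567 0.2063 0.084 ]
  orange 6 (np.int64(228), np.int64(230), np.int64(184), np.int64(186))
ring depth-top px 267.1666666666667 193.33333333333334 18 [0.6318 0.0933 0.1   ]
  orange 8 (np.int64(265), np.int64(267), np.int64(193), np.int64(195))
pin depth-top px 303.6666666666667 200.0 12 [ 0.6177 -0.0099  0.084 ]
  orange 7 (np.int64(302), np.int64(304), np.int64(198), np.int64(200))
-0.35 0.595; -0.3 0.624; -0.25 0.753; -0.2 0.739; -0.15 0.739; -0.1 0.724; -0.05 0.735; -0.0 0.774; 0.05 0.626; 0.1 None; 0.15 0.787; 0.2 0.768; 0.25 0.763; 0.3 0.773;
```

Call:
{"op": "servo_tool", "data": {"translation": [[0.4, -0.5, 0.1], [0.8, -1, 0.1], [0.8, -1, 0.1]], "angular": [[0, 0, 0.083], [0, 0, 0.166], [0, 0, 0.166]]}}

```text
t: 0.48
tool_pos: [0.2164, 0.4048, 0.2415]
tool_rot: [[-1.0, 0.003, 0.0], [0.003, 1.0, -0.0], [-0.0, -0.0, -1.0]]
wrist_force: [0.3, 1.3, 0.2]
opening: 0.0857
grip_force: 0.0
```

Call:
{"op": "servo_tool", "data": {"translation": [[0.4, -0.5, 0], [0.8, -1, 0], [0.8, -1, 0]], "angular": [[0, 0, 0], [0, 0, 0], [0, 0, 0]]}}

```text
t: 0.85
tool_pos: [0.2964, 0.3052, 0.2411]
tool_rot: [[-1.0, 0.005, -0.0], [0.005, 1.0, -0.0], [0.0, -0.0, -1.0]]
wrist_force: [0.5, 1.1, 0.4]
opening: 0.0855
grip_force: 0.0
```

Call:
{"op": "servo_tool", "data": {"translation": [[0.4, -0.5, 0], [0.8, -1, 0], [0.8, -1, 0]], "angular": [[0, 0, 0], [0, 0, 0], [0, 0, 0]]}}

```text
t: 1.23
tool_pos: [0.3764, 0.2058, 0.2409]
tool_rot: [[-1.0, 0.004, -0.0], [0.004, 1.0, -0.0], [0.0, -0.0, -1.0]]
wrist_force: [-0.5, 0.7, -0.0]
opening: 0.0853
grip_force: 0.0
```

Call:
{"op": "servo_tool", "data": {"translation": [[0.4, -0.5, 0], [0.8, -1, 0], [0.8, -1, 0], [0.8, -1, 0]], "angular": [[0, 0, 0], [0, 0, 0], [0, 0, 0], [0, 0, 0]]}}

```text
t: 1.72
tool_pos: [0.4545, 0.1086, 0.2409]
tool_rot: [[-1.0, -0.002, -0.001], [-0.002, 1.0, 0.001], [0.001, 0.001, -1.0]]
wrist_force: [0.6, 0.5, 0.7]
opening: 0.0854
grip_force: 0.0
```

```bash
cat >> h.py <<'E'
def snap(tag):
    s=robot.get_state(); ci=camera_info("wrist"); p,d=read_camera("wrist")
    cv2.imwrite(f"pics/{tag}.png",p[:,:,::-1]); np.savez(tag+".npz",p=p,d=d,R=ci["R"],t=ci["t"],k=[ci["fx"],ci["fy"],ci["cx"],ci["cy"]])
    print("t",s["t"],"tcp",np.round(s["tool_pos"],4),"joints",np.round(s["joints"],1),"y",np.round(np.array(s["tool_rot"])[:,1],3)); return p,d,ci
E
python3 - <<'E'
from h import *
p,d,ci=snap("w1"); print(ci["fx"],(-np.array(ci["R"]).T@ci["t"]).round(3),np.round(ci["R"],2)[2])
E
```

```text
t 1.725 tcp [0.4545 0.1086 0.2409] joints [13.4  1.  -7.8 81.3  0.  13.3] y [-0.002  1.     0.001]
315.22969087777204 [0.374 0.109 0.383] [ 0.31  0.   -0.95]
```

View pics/w1.png

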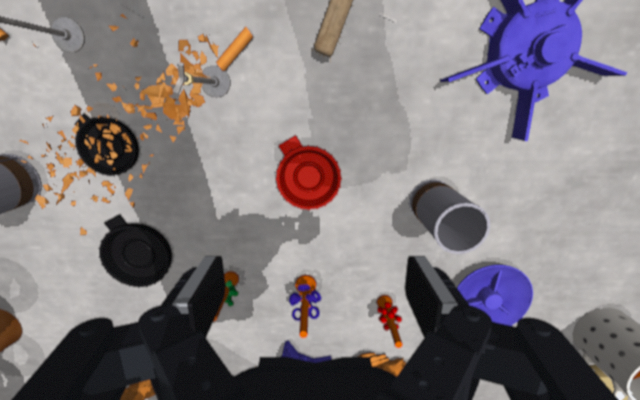

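The wrist view shows the red base at (308,176), the black base at (136,251), the small flask's rim at (462,228), and the violet tree at (304,305) between the fingers. I'll measure all of these here and compare them with the top view.

```bash
cat >> h.py <<'E'
from scipy.optimize import least_squares
def load(tag):
    f=np.load(tag+".npz"); k=f["k"]; return f["p"],f["d"],dict(R=f["R"],t=f["t"],fx=k[0],fy=k[1],cx=k[2],cy=k[3])
def fitc(ci,m,u,v,w,z,r,op=0):
    M=np.zeros_like(m,np.uint8); sl=(slice(max(v-w,0),v+w),slice(max(u-w,0),u+w)); M[sl]=m[sl]
    if op: M=cv2.morphologyEx(M,cv2.MORPH_OPEN,cv2.getStructuringElement(2,(op,op)))
    c=max(cv2.findContours(M,0,1)[0],key=cv2.contourArea)[:,0]
    Q=np.array([onplane(ci,*q,z)[:2] for q in c])
    s=least_squares(lambda a:np.hypot(*(Q-a[:2]).T)-a[2],[*Q.mean(0),r],loss="soft_l1",f_scale=.001)
    return s.x.round(4),"want r",r,"resid",np.abs(s.fun).mean().round(4)
E
python3 - <<'E'
from h import *
for tag in("w1","top0"):
    if tag=="w1": p,d,ci=load(tag); B=(136,251,48);Rr=(308,176,48);F=(462,228,40);op=29
    else: f=np.load("top0.npz");p,d,ci=f["p"],f["d"],camera_info("top");B=(344,217,24);Rr=(266,251,24);F=(210,238,26);op=13
    P=cloud(ci,d);hsv=cv2.cvtColor(p,cv2.COLOR_RGB2HSV);H,S,V=cv2.split(hsv)
    print(tag,"black",fitc(ci,((V<60)*255).astype(np.uint8),*B,.014,.045,op))
    print("  red",fitc(ci,((S>120)&((H<8)|(H>172)))*np.uint8(255),*Rr,.014,.0395,op))
    print("  smallflask",fitc(ci,((np.abs(P[...,2]-.092)<.01)&(S<60))*np.uint8(255),*F,.092,.0275))
p,d,ci=load("w1");P=cloud(ci,d)
for n,u,v,h in [("ring",304,330,.1),("bead",397,340,.084)]:
    M=(np.abs(P[v-25:v+25,u-20:u+20,2]-h)<.006); yy,xx=np.nonzero(M); print(n,len(xx),xx.mean()+u-20,yy.mean()+v-25,onplane(ci,xx.mean()+u-20,yy.mean()+v-25,h).round(4), P[v-25:v+25,u-20:u+20][M].mean(0).round(4))
E
```

```text
w1 black (array([ 0.5769, -0.1255,  0.0461]), 'want r', 0.045, 'resid', np.float64(0.0013))
  red (array([0.4726, 0.1014, 0.0387]), 'want r', 0.0395, 'resid', np.float64(0.0006))
  smallflask (array([0.503 , 0.2558, 0.0286]), 'want r', 0.0275, 'resid', np.float64(0.0008))
top0 black (array([ 0.5823, -0.1291,  0.0422]), 'want r', 0.045, 'resid', np.float64(0.0008))
  red (array([0.4751, 0.1003, 0.0375]), 'want r', 0.0395, 'resid', np.float64(0.0009))
  smallflask (array([0.5063, 0.2572, 0.0272]), 'want r', 0.0275, 'resid', np.float64(0.0009))
ring 76 303.0657894736842 332.25 [0.6252 0.0965 0.1   ] [0.6268 0.0965 0.0982]
bead 70 397.87142857142857 342.5857142857143 [0.6544 0.2075 0.084 ] [0.6561 0.2081 0.0821]
```

Call:
{"op": "servo_tool", "data": {"translation": [[0.5, -0.06, -0.3], [1, -0.12, -0.6], [1, -0.12, -0.6]], "angular": [[0, 0, 0], [0, 0, 0], [0, 0, 0]], "gripper": 0}}

```text
t: 2.15
tool_pos: [0.5551, 0.0971, 0.1773]
tool_rot: [[-1.0, -0.003, -0.005], [-0.003, 1.0, -0.001], [0.005, -0.001, -1.0]]
wrist_force: [-1.4, 0.3, 0.5]
opening: 0.0426
grip_force: 0.0
```

Call:
{"op": "servo_tool", "data": {"translation": [[0.4, 0, 0], [0.73, 0, 0], [0.73, 0, -0.3], [0.73, 0, -0.4], [0.73, 0, -0.4]], "angular": [[0, 0, 0], [0, 0, 0], [0, 0, 0], [0, 0, 0], [0, 0, 0]]}}

```text
t: 2.78
tool_pos: [0.6265, 0.0965, 0.1414]
tool_rot: [[-1.0, -0.003, -0.001], [-0.003, 1.0, -0.0], [0.001, -0.0, -1.0]]
wrist_force: [-1.2, -0.5, 1.0]
opening: 0.0428
grip_force: 0.0
```

Run:
```python
from h import *
p,d,ci=snap("w2");P=cloud(ci,d);H,S,V=cv2.split(cv2.cvtColor(p,cv2.COLOR_RGB2HSV))
m=(d>0)&(abs(P[...,2]-.097)<.007)&(np.hypot(P[...,0]-.627,P[...,1]-.096)<.025)&(S>100)
yy,xx=np.nonzero(m);print(len(xx),xx.mean(),yy.mean(),P[m].mean(0).round(4),P[m].min(0).round(4),P[m].max(0).round(4))
```

```text
t 2.775 tcp [0.6265 0.0965 0.1414] joints [ 8.8 19.8  2.5 72.7  0.   8.6] y [-0.003  1.    -0.   ]
241 313.9128630705394 225.58921161825725 [0.6273 0.0965 0.098 ] [0.6233 0.092  0.0901] [0.6332 0.1011 0.1009]
```

View pics/w2.png

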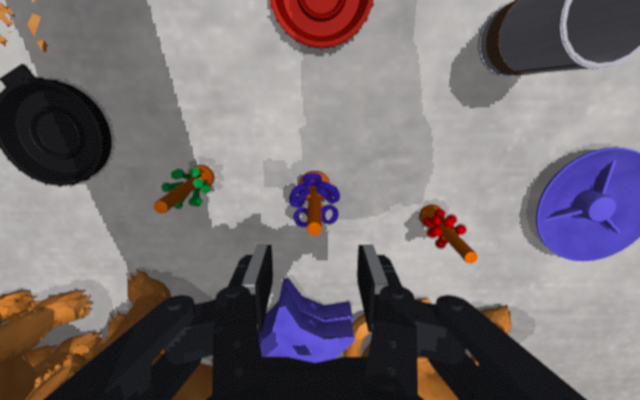

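The violet tree's top is at (314,226), centred between the open fingers, and it measures (0.627, 0.0965), which matches the TCP. Descending and gripping.

Call:
{"op": "servo_tool", "data": {"translation": [[0, 0, -0.3], [0, 0, -0.6], [0, 0, -0.74], [0, 0, -0.74]], "angular": [[0, 0, 0], [0, 0, 0], [0, 0, 0], [0, 0, 0]]}}

```text
t: 3.32
tool_pos: [0.6275, 0.0955, 0.0674]
tool_rot: [[-1.0, -0.001, -0.001], [-0.001, 1.0, -0.0], [0.001, -0.0, -1.0]]
wrist_force: [0.5, 0.7, -0.8]
opening: 0.0426
grip_force: 0.0
```

Call:
{"op": "servo_tool", "data": {"translation": [[0, 0, 0], [0, 0, 0], [0, 0, 0], [0, 0, 0], [0, 0, 0]], "angular": [[0, 0, 0], [0, 0, 0], [0, 0, 0], [0, 0, 0], [0, 0, 0]], "gripper": 1}}

```text
t: 3.95
tool_pos: [0.6288, 0.0956, 0.0689]
tool_rot: [[-1.0, -0.001, 0.003], [-0.001, 1.0, 0.001], [-0.003, 0.001, -1.0]]
wrist_force: [-0.0, 1.9, 6.6]
opening: 0.0081
grip_force: 58.7
```

Call:
{"op": "servo_tool", "data": {"translation": [[0, 0, 0.2], [0, 0, 0.5], [0, 0, 0.8], [0, 0, 0.8]], "angular": [[0, 0, 0], [0, 0, 0], [0, 0, 0], [0, 0, 0]]}}

```text
t: 4.45
tool_pos: [0.6293, 0.0955, 0.1501]
tool_rot: [[-1.0, -0.001, 0.005], [-0.001, 1.0, 0.001], [-0.005, 0.001, -1.0]]
wrist_force: [-0.5, -0.5, -0.9]
opening: 0.0081
grip_force: 58.4
```

Call:
{"op": "servo_tool", "data": {"translation": [[0, 0, 0.4], [-0.2, -0.5, 0.4], [-0.4, -0.9, 0.4], [-0.48, -1, 0.4], [-0.48, -1, 0.4]], "angular": [[0, 0, 0], [0, 0, 0], [0, 0, 0], [0, 0, 0], [0, 0, 0]]}}

```text
t: 5.08
tool_pos: [0.5794, -0.005, 0.1867]
tool_rot: [[-1.0, 0.0, -0.001], [0.0, 1.0, 0.0], [0.001, 0.0, -1.0]]
wrist_force: [0.2, -0.0, -1.0]
opening: 0.0085
grip_force: 58.5
```

Call:
{"op": "servo_tool", "data": {"translation": [[0, -0.4, 0], [0, -0.5, 0], [0, -0.5, 0], [0, -0.5, 0]], "angular": [[0, 0, 0], [0, 0, 0], [0, 0, 0], [0, 0, 0]]}}

```text
t: 5.58
tool_pos: [0.5801, -0.0535, 0.187]
tool_rot: [[-1.0, -0.002, -0.0], [-0.002, 1.0, 0.0], [0.0, 0.0, -1.0]]
wrist_force: [0.1, 0.9, -0.8]
opening: 0.0082
grip_force: 58.6
```

Run:
```python
from h import *
p,d,ci=snap("w3")
```

```text
t 5.575 tcp [ 0.5801 -0.0535  0.187 ] joints [-5.3 13.6 -0.  76.4  0.  -5.4] y [-0.002  1.     0.   ]
```

View pics/w3.png

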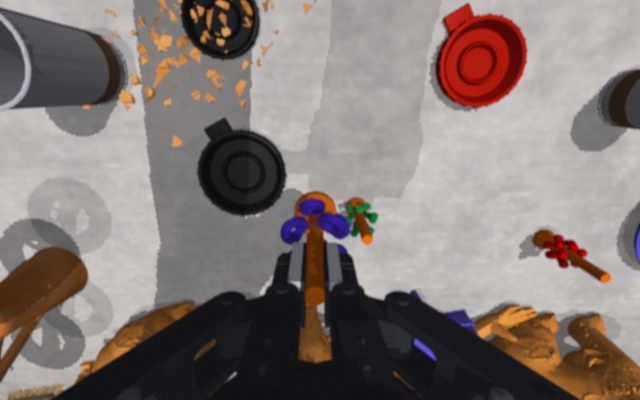

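Base at (241,172) and tree foot at (315,208), held straight. Now measuring one against the other.

Run:
```python
from h import *
p,d,ci=load("w3");P=cloud(ci,d);H,S,V=cv2.split(cv2.cvtColor(p,cv2.COLOR_RGB2HSV))
for th in (45,60,80):
  print("black",fitc(ci,((V<th)&(S<120))*np.uint8(255),241,172,58,.013,.045,41))
fl=(abs(P[...,2]-.004)<.003)
Q=P[130:215,198:290].reshape(-1,3);q=Q[(Q[:,2]>.012)&(Q[:,2]<.022)];print(len(q),q.min(0),q.max(0))
m=((S>130)&(H>5)&(H<20))*np.uint8(255);m[:185]=0;m[225:]=0;m[:,:290]=0;m[:,340:]=0
ys,xs=np.nonzero(m)
for v in range(ys.min(),ys.min()+22,3): r=xs[ys==v];print(v,r.min(),r.max(),onplane(ci,r.min(),v,.121).round(4)[:2],onplane(ci,r.max(),v,.121).round(4)[:2], P[v,(r.min()+r.max())//2].round(4))
```

```text
black (array([ 0.5843, -0.1408,  0.03  ]), 'want r', 0.045, 'resid', np.float64(0.0038))
black (array([ 0.58  , -0.1255,  0.0419]), 'want r', 0.045, 'resid', np.float64(0.0015))
black (array([ 0.5799, -0.1252,  0.0423]), 'want r', 0.045, 'resid', np.float64(0.0017))
1509 [ 0.53477278 -0.17306616  0.01200271] [ 0.62385834 -0.08250152  0.01758314]
192 313 316 [ 0.5655 -0.0542] [ 0.5655 -0.0521] [ 0.5649 -0.0535  0.1228]
195 304 325 [ 0.5677 -0.0605] [ 0.5676 -0.0459] [ 0.5661 -0.0535  0.1257]
198 300 329 [ 0.5699 -0.0633] [ 0.5698 -0.043 ] [ 0.5588 -0.0535  0.154 ]
201 298 332 [ 0.5721 -0.0647] [ 0.5721 -0.0409] [ 0.5601 -0.0529  0.1554]
204 296 333 [ 0.5743 -0.0661] [ 0.5743 -0.0402] [ 0.5618 -0.0535  0.1561]
207 295 334 [ 0.5765 -0.0669] [ 0.5765 -0.0394] [ 0.5671 -0.0535  0.1465]
210 295 335 [ 0.5788 -0.0669] [ 0.5788 -0.0387] [ 0.569  -0.0529  0.1469]
213 295 335 [ 0.5811 -0.067 ] [ 0.581  -0.0386] [ 0.5706 -0.0529  0.1479]
```

Call:
{"op": "servo_tool", "data": {"translation": [[0, -0.4, 0], [0, -0.74, 0], [0, -0.74, -0.3], [0, -0.74, -0.7], [0, -0.74, -0.8], [0, -0.74, -0.8]], "angular": [[0, 0, 0], [0, 0, 0], [0, 0, 0], [0, 0, 0], [0, 0, 0], [0, 0, 0]]}}

```text
t: 6.38
tool_pos: [0.5798, -0.128, 0.1073]
tool_rot: [[-1.0, -0.002, -0.001], [-0.002, 1.0, 0.0], [0.001, 0.0, -1.0]]
wrist_force: [-0.1, 0.4, -0.4]
opening: 0.008
grip_force: 58.7
```

Run:
```python
from h import *
p,d,ci=snap("w4"); q,dd=read_camera("side"); c=q[160:270,260:400]
a=cv2.resize(p,(512,320)); b=cv2.resize(c,(512,402),interpolation=2)
cv2.imwrite("pics/w4b.png",np.vstack([a,b])[:600,:,::-1])
P=cloud(ci,d);Q=P[...][(d>0)&(P[...,2]>.012)&(P[...,2]<.019)&(np.hypot(P[...,0]-.58,P[...,1]+.1275)<.055)];print(Q.min(0),Q.max(0))
```

```text
t 6.375 tcp [ 0.5798 -0.128   0.1073] joints [-12.5  16.1  -6.9  67.1   0.  -12.6] y [-0.002  1.     0.   ]
[ 0.53411722 -0.17427568  0.01200915] [ 0.620708   -0.08288214  0.01770234]
```

View pics/w4b.png

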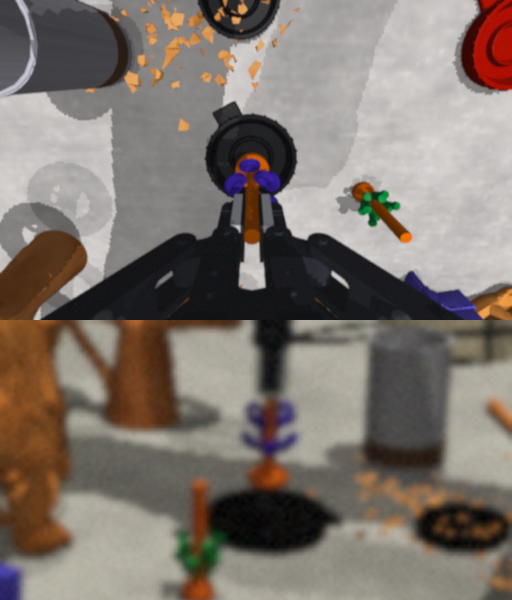

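The foot hangs centrally above the socket. Lowering, then a gentle release.

Call:
{"op": "servo_tool", "data": {"translation": [[0, 0, -0.1], [0, 0, -0.2], [0, 0, -0.28], [0, 0, -0.33], [0, 0, -0.34], [0, 0, -0.34]], "angular": [[0, 0, 0], [0, 0, 0], [0, 0, 0], [0, 0, 0], [0, 0, 0], [0, 0, 0]]}}

```text
t: 7.22
tool_pos: [0.5799, -0.1287, 0.0734]
tool_rot: [[-1.0, -0.001, 0.0], [-0.001, 1.0, -0.0], [-0.0, -0.0, -1.0]]
wrist_force: [-0.1, -0.7, -0.9]
opening: 0.0082
grip_force: 59.1
```

Call:
{"op": "servo_tool", "data": {"translation": [[0, 0, -0.01], [0, 0, -0.01]], "angular": [[0, 0, 0], [0, 0, 0]]}}

```text
t: 7.48
tool_pos: [0.5802, -0.1287, 0.0729]
tool_rot: [[-1.0, -0.001, 0.001], [-0.001, 1.0, -0.0], [-0.001, -0.0, -1.0]]
wrist_force: [-0.6, 1.5, 3.0]
opening: 0.008
grip_force: 59.3
```

Call:
{"op": "servo_tool", "data": {"translation": [[0, 0, 0], [0, 0, 0], [0, 0, 0], [0, 0, 0]], "angular": [[0, 0, 0], [0, 0, 0], [0, 0, 0], [0, 0, 0]], "gripper": 0.2}}

```text
t: 7.98
tool_pos: [0.5798, -0.1286, 0.0722]
tool_rot: [[-1.0, -0.001, -0.0], [-0.001, 1.0, 0.0], [0.0, 0.0, -1.0]]
wrist_force: [0.3, 0.0, -0.1]
opening: 0.0345
grip_force: 0.0
```

Call:
{"op": "servo_tool", "data": {"translation": [[0, 0, 0.2], [0, 0, 0.6], [0, 0, 1], [0, 0, 1]], "angular": [[0, 0, 0], [0, 0, 0], [0, 0, 0], [0, 0, 0]]}}

```text
t: 8.48
tool_pos: [0.5817, -0.129, 0.176]
tool_rot: [[-1.0, -0.001, 0.006], [-0.001, 1.0, -0.001], [-0.006, -0.001, -1.0]]
wrist_force: [0.3, -0.3, 0.0]
opening: 0.0342
grip_force: 0.0
```

Run:
```python
from h import *
p,d,ci=snap("w5"); P=cloud(ci,d);H,S,V=cv2.split(cv2.cvtColor(p,cv2.COLOR_RGB2HSV))
m=(d>0)&(P[...,2]>.07)&(P[...,2]<.115)&(np.hypot(P[...,0]-.58,P[...,1]+.128)<.03)&(S>100)
print("tree top",P[m].max(0).round(4),P[m&(P[...,2]>.098)].mean(0).round(4), "mid rod",P[m&(P[...,2]<.085)].mean(0).round(4))
top,dt=read_camera("top"); np.savez("top1.npz",p=top,d=dt)
a=cv2.resize(p[60:360,100:500],(400,300));b=cv2.resize(top[190:280,310:430],(400,300),interpolation=2)
cv2.imwrite("pics/w5b.png",np.hstack([a,b])[:,:,::-1])
ct=camera_info("top");Q=cloud(ct,dt);H,S,V=cv2.split(cv2.cvtColor(top,cv2.COLOR_RGB2HSV))
print("flask top",fitc(ct,((abs(Q[...,2]-.112)<.012)&(S<60))*np.uint8(255),397,248,30,.112,.033))
```

```text
t 8.475 tcp [ 0.5817 -0.129   0.176 ] joints [-12.5  14.9   0.2  74.9   0.  -12.6] y [-0.001  1.    -0.001]
tree top [ 0.5843 -0.1233  0.105 ] [ 0.5791 -0.1282  0.1029] mid rod [ 0.5761 -0.1281  0.0776]
flask top (array([ 0.4794, -0.268 ,  0.0314]), 'want r', 0.033, 'resid', np.float64(0.0011))
```

View pics/w5b.png

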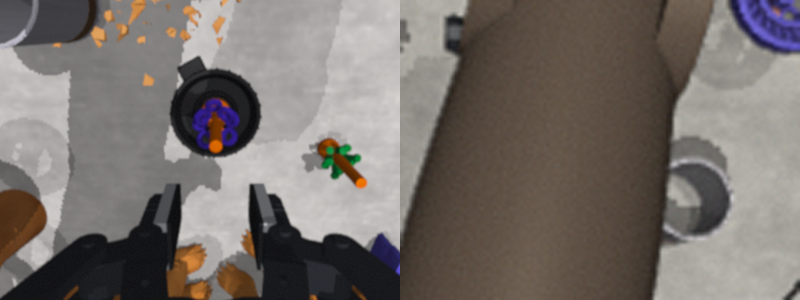

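Tree stands upright in the socket, with its top at (0.5795,-0.1285) and z≈0.104. Next, the large flask.

Call:
{"op": "servo_tool", "data": {"translation": [[-0.25, -0.35, 0.3], [-0.5, -0.7, 0.3], [-0.5, -0.7, 0.3]], "angular": [[0, 0, 0], [0, 0, 0], [0, 0, 0]], "gripper": -1}}

```text
t: 8.95
tool_pos: [0.5281, -0.2002, 0.2012]
tool_rot: [[-1.0, 0.002, -0.002], [0.002, 1.0, 0.0], [0.002, 0.0, -1.0]]
wrist_force: [-0.4, 0.2, -0.3]
opening: 0.0848
grip_force: 0.0
```

Call:
{"op": "servo_tool", "data": {"translation": [[-0.25, -0.35, 0], [-0.53, -0.69, 0], [-0.53, -0.69, 0], [-0.53, -0.69, 0]], "angular": [[0, 0, 0], [0, 0, 0], [0, 0, 0], [0, 0, 0]]}}

```text
t: 9.45
tool_pos: [0.477, -0.267, 0.2013]
tool_rot: [[-1.0, -0.001, -0.001], [-0.001, 1.0, 0.001], [0.001, 0.001, -1.0]]
wrist_force: [-0.5, 0.5, 0.8]
opening: 0.0855
grip_force: 0.0
```

Run:
```python
from h import *
p,d,ci=snap("w6");P=cloud(ci,d);H,S,V=cv2.split(cv2.cvtColor(p,cv2.COLOR_RGB2HSV))
m=(d>0)&(abs(P[...,2]-.11)<.012)&(np.hypot(P[...,0]-.477,P[...,1]+.267)<.05)&(S<70)
ys,xs=np.nonzero(m);print(xs.min(),xs.max(),ys.min(),ys.max());Q=P[m];print(np.percentile(Q,[1,99],axis=0).round(4))
M=m*np.uint8(255);print(fitc(ci,M,int(xs.mean()),int(ys.mean()),90,.112,.033))
```

```text
t 9.45 tcp [ 0.477  -0.267   0.2013] joints [-29.3   9.7  -3.1  77.3   0.  -29.3] y [-0.001  1.     0.001]
269 354 158 240
[[ 0.4453 -0.3013  0.0984]
 [ 0.5103 -0.2364  0.1128]]
(array([ 0.4771, -0.2689,  0.0333]), 'want r', 0.033, 'resid', np.float64(0.0004))
```

View pics/w6.png

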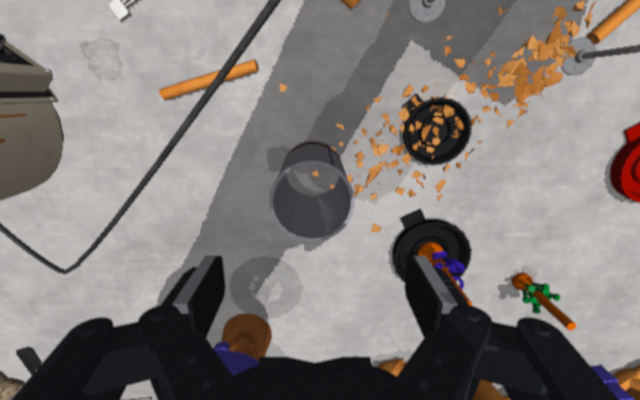

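The flask rim is centred at (312,198), which gives (0.477,-0.269) with r 33 mm as expected. Descending.

Call:
{"op": "servo_tool", "data": {"translation": [[0, -0.02, -0.4], [0, -0.02, -0.7], [0, -0.02, -0.7]], "angular": [[0, 0, 0], [0, 0, 0], [0, 0, 0]]}}

```text
t: 9.88
tool_pos: [0.476, -0.2678, 0.1297]
tool_rot: [[-1.0, -0.003, -0.004], [-0.003, 1.0, 0.003], [0.004, 0.003, -1.0]]
wrist_force: [-0.4, 1.0, 0.5]
opening: 0.0856
grip_force: 0.0
```

Call:
{"op": "servo_tool", "data": {"translation": [[0, 0, -0.25], [0, 0, -0.5], [0, 0, -0.66], [0, 0, -0.66]], "angular": [[0, 0, 0], [0, 0, 0], [0, 0, 0], [0, 0, 0]]}}

```text
t: 10.38
tool_pos: [0.4768, -0.2691, 0.066]
tool_rot: [[-1.0, -0.002, -0.001], [-0.002, 1.0, 0.001], [0.001, 0.001, -1.0]]
wrist_force: [0.0, -0.5, 0.7]
opening: 0.0855
grip_force: 0.0
```

Call:
{"op": "servo_tool", "data": {"translation": [[0, 0, 0], [0, 0, 0], [0, 0, 0], [0, 0, 0], [0, 0, 0]], "angular": [[0, 0, 0], [0, 0, 0], [0, 0, 0], [0, 0, 0], [0, 0, 0]], "gripper": 1}}

```text
t: 11.0
tool_pos: [0.4777, -0.2699, 0.068]
tool_rot: [[-1.0, -0.001, 0.002], [-0.001, 1.0, -0.001], [-0.002, -0.001, -1.0]]
wrist_force: [-0.5, 1.8, 6.1]
opening: 0.0655
grip_force: 66.4
```

Call:
{"op": "servo_tool", "data": {"translation": [[0, 0, 0.2], [0, 0, 0.5], [0, 0, 0.9], [0, 0, 0.9]], "angular": [[0, 0, 0], [0, 0, 0], [0, 0, 0], [0, 0, 0]]}}

```text
t: 11.5
tool_pos: [0.4784, -0.2706, 0.1592]
tool_rot: [[-1.0, -0.001, 0.005], [-0.001, 1.0, -0.003], [-0.005, -0.003, -1.0]]
wrist_force: [0.1, 0.6, -4.5]
opening: 0.0657
grip_force: 68.4
```

Call:
{"op": "servo_tool", "data": {"translation": [[0, 0, 0.4], [0.1, 0.15, 0.5], [0.4, 0.55, 0.5], [0.5, 0.7, 0.5], [0.5, 0.7, 0.5]], "angular": [[0, 0, 0], [0, 0, 0], [0, 0, 0], [0, 0, 0], [0, 0, 0]]}}

```text
t: 12.12
tool_pos: [0.5271, -0.1979, 0.2044]
tool_rot: [[-1.0, -0.004, -0.003], [-0.004, 1.0, 0.001], [0.003, 0.001, -1.0]]
wrist_force: [0.3, 0.2, -5.3]
opening: 0.0652
grip_force: 69.6
```

Call:
{"op": "servo_tool", "data": {"translation": [[0.26, 0.35, 0], [0.52, 0.7, 0], [0.52, 0.7, 0], [0.52, 0.7, 0], [0.52, 0.7, 0]], "angular": [[0, 0, 0], [0, 0, 0], [0, 0, 0], [0, 0, 0], [0, 0, 0]]}}

```text
t: 12.75
tool_pos: [0.5781, -0.1306, 0.206]
tool_rot: [[-1.0, 0.0, -0.001], [0.0, 1.0, -0.0], [0.001, -0.0, -1.0]]
wrist_force: [0.4, 0.6, -3.9]
opening: 0.0652
grip_force: 69.8
```

Run:
```python
from h import *
p,d,ci=snap("w7");P=cloud(ci,d);H,S,V=cv2.split(cv2.cvtColor(p,cv2.COLOR_RGB2HSV))
R=np.array(ci["R"]);t=np.array(ci["t"])
# predicted outlines: flask lower end at TCP-.068 and base rim
s=robot.get_state();b=np.array(s["tool_pos"]);a=np.linspace(0,6.283,200)
o=p[:,:,::-1].copy()
for c,z,r,col in [((b[0],b[1]),b[2]-.068,.033,(0,255,0)),((.5795,-.1285),.016,.045,(0,0,255)),((b[0],b[1]),b[2]-.068+.112,.033,(255,255,0))]:
    X=np.stack([c[0]+r*np.cos(a),c[1]+r*np.sin(a),0*a+z],1)@R.T+t
    cv2.polylines(o,[np.round(np.stack([X[:,0]/X[:,2]*ci["fx"]+ci["cx"],X[:,1]/X[:,2]*ci["fy"]+ci["cy"]],1)).astype(int)],True,col,1)
cv2.imwrite("pics/w7b.png",cv2.resize(o[80:330,160:480],None,fx=2,fy=2))
```

```text
t 12.75 tcp [ 0.5781 -0.1306  0.206 ] joints [-12.7  14.7   3.7  79.   -0.  -12.7] y [ 0.  1. -0.]
```

View pics/w7b.png

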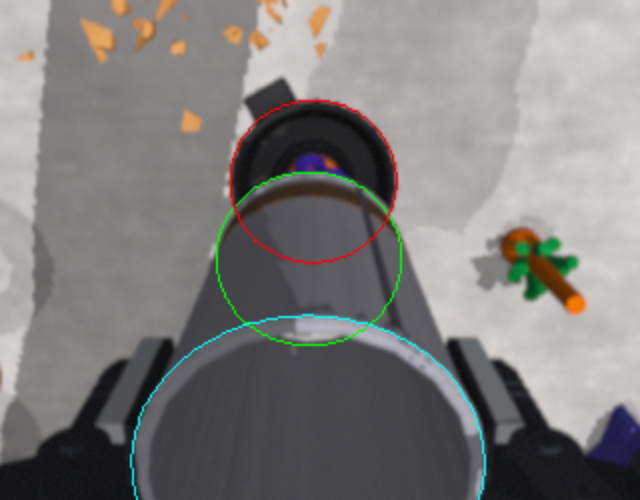

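The overlay fits: the flask's lower end (green) is where predicted, level and about 2 mm short of the base axis. Correcting and lowering.

Call:
{"op": "servo_tool", "data": {"translation": [[0.01, 0.02, 0], [0.01, 0.02, -0.2], [0.01, 0.02, -0.5], [0.01, 0.02, -0.8], [0.01, 0.02, -1], [0.01, 0.02, -1], [0.01, 0.02, -1]], "angular": [[0, 0, 0], [0, 0, 0], [0, 0, 0], [0, 0, 0], [0, 0, 0], [0, 0, 0], [0, 0, 0]]}}

```text
t: 13.68
tool_pos: [0.5803, -0.1279, 0.1074]
tool_rot: [[-1.0, -0.001, 0.001], [-0.001, 1.0, -0.0], [-0.001, -0.0, -1.0]]
wrist_force: [-0.7, -0.1, -4.2]
opening: 0.0651
grip_force: 69.7
```

Call:
{"op": "servo_tool", "data": {"translation": [[0, 0, -0.1], [0, 0, -0.2], [0, 0, -0.28], [0, 0, -0.31], [0, 0, -0.31], [0, 0, -0.31]], "angular": [[0, 0, 0], [0, 0, 0], [0, 0, 0], [0, 0, 0], [0, 0, 0], [0, 0, 0]]}}

```text
t: 14.42
tool_pos: [0.5801, -0.1277, 0.0756]
tool_rot: [[-1.0, -0.001, 0.001], [-0.001, 1.0, -0.0], [-0.001, -0.0, -1.0]]
wrist_force: [-0.0, -0.7, -5.3]
opening: 0.0652
grip_force: 69.8
```

Call:
{"op": "servo_tool", "data": {"translation": [[0, 0, -0.02], [0, 0, -0.03], [0, 0, -0.03]], "angular": [[0, 0, 0], [0, 0, 0], [0, 0, 0]]}}

```text
t: 14.8
tool_pos: [0.5799, -0.1276, 0.0723]
tool_rot: [[-1.0, -0.001, 0.0], [-0.001, 1.0, -0.0], [-0.0, -0.0, -1.0]]
wrist_force: [-0.5, 0.1, -4.7]
opening: 0.0657
grip_force: 69.9
```

Call:
{"op": "servo_tool", "data": {"translation": [[0, 0, -0.01], [0, 0, -0.01]], "angular": [[0, 0, 0], [0, 0, 0]]}}

```text
t: 15.05
tool_pos: [0.5801, -0.1276, 0.0721]
tool_rot: [[-1.0, -0.001, 0.001], [-0.001, 1.0, -0.0], [-0.001, -0.0, -1.0]]
wrist_force: [-1.9, 1.6, 3.6]
opening: 0.0653
grip_force: 70.4
```

Contact at bottom ≈ 0.004 m, so the flask is on the floor. Releasing and backing up.

Call:
{"op": "servo_tool", "data": {"translation": [[0, 0, 0], [0, 0, 0], [0, 0, 0], [0, 0, 0]], "angular": [[0, 0, 0], [0, 0, 0], [0, 0, 0], [0, 0, 0]], "gripper": -1}}

```text
t: 15.55
tool_pos: [0.5799, -0.1277, 0.0713]
tool_rot: [[-1.0, -0.001, 0.0], [-0.001, 1.0, -0.0], [-0.0, -0.0, -1.0]]
wrist_force: [0.6, 0.6, -0.7]
opening: 0.0857
grip_force: 0.0
```

Call:
{"op": "servo_tool", "data": {"translation": [[0, 0, 0.2], [0, 0, 0.6], [0, 0, 1], [0, 0, 1]], "angular": [[0, 0, 0], [0, 0, 0], [0, 0, 0], [0, 0, 0]]}}

```text
t: 16.05
tool_pos: [0.5817, -0.1281, 0.175]
tool_rot: [[-1.0, -0.001, 0.006], [-0.001, 1.0, -0.001], [-0.006, -0.001, -1.0]]
wrist_force: [0.6, 0.2, -0.9]
opening: 0.0854
grip_force: 0.0
```

Run:
```python
from h import *
p,d,ci=snap("w8");P=cloud(ci,d);H,S,V=cv2.split(cv2.cvtColor(p,cv2.COLOR_RGB2HSV))
m=(d>0)&(P[...,2]>.1)&(P[...,2]<.13)&(np.hypot(P[...,0]-.58,P[...,1]+.128)<.045)&(S<70)
ys,xs=np.nonzero(m);Q=P[m];print(np.percentile(Q,[1,99],axis=0).round(4),fitc(ci,m*np.uint8(255),int(xs.mean()),int(ys.mean()),120,.116,.033))
u=P[(d>0)&(np.hypot(P[...,0]-.58,P[...,1]+.128)<.036)&(P[...,2]>.108)&(S<70)]
print("plane",np.linalg.lstsq(np.c_[u[:,:2]-[.58,-.128],np.ones(len(u))],u[:,2],rcond=None)[0].round(3))
m=(d>0)&(P[...,2]>.07)&(P[...,2]<.09)&(np.hypot(P[...,0]-.618,P[...,1]+.009)<.02)&(S>100)&(H<20)
print("pin top",P[m&(P[...,2]>.081)].mean(0).round(4),m.sum())
q,_=read_camera("side");cv2.imwrite("pics/w8b.png",np.hstack([cv2.resize(p[80:400,150:470],(400,400)),cv2.resize(q[140:290,270:420],(400,400),interpolation=2)])[:,:,::-1])
```

```text
t 16.05 tcp [ 0.5817 -0.1281  0.175 ] joints [-12.4  14.8   0.   74.8  -0.  -12.5] y [-0.001  1.    -0.001]
[[ 0.5479 -0.159   0.1002]
 [ 0.6129 -0.0946  0.1168]] (array([ 0.5794, -0.1269,  0.0335]), 'want r', 0.033, 'resid', np.float64(0.0005))
plane [-2.52  -0.026  0.21 ]
pin top [ 0.6194 -0.0085  0.0833] 188
```

View pics/w8b.png

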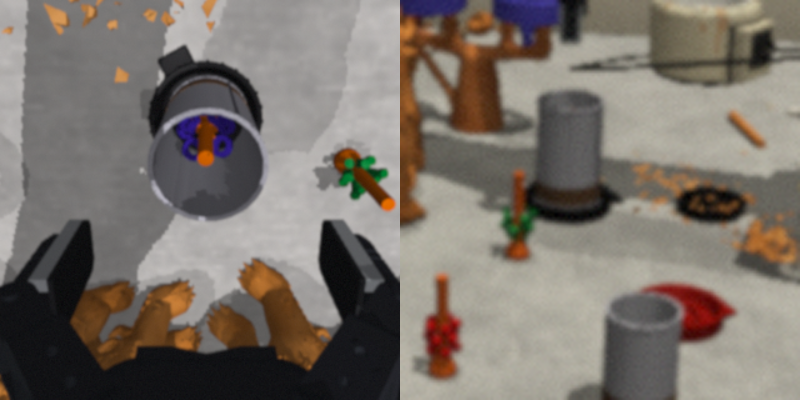

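Set one is good: the flask is seated and centred at (0.579,-0.127) with the tree upright inside. The pin tree's top is at (0.619,-0.0085).

Call:
{"op": "servo_tool", "data": {"translation": [[0.2, 0.5, 0], [0.39, 1, 0], [0.39, 1, 0]], "angular": [[0, 0, 0], [0, 0, 0], [0, 0, 0]], "gripper": 0}}

```text
t: 16.52
tool_pos: [0.6189, -0.0246, 0.169]
tool_rot: [[-1.0, -0.005, -0.003], [-0.005, 1.0, 0.001], [0.003, 0.001, -1.0]]
wrist_force: [-0.3, -1.0, 0.3]
opening: 0.0431
grip_force: 0.0
```

Call:
{"op": "servo_tool", "data": {"translation": [[0, 0.19, -0.2], [0, 0.19, -0.5], [0, 0.19, -0.5], [0, 0.19, -0.5]], "angular": [[0, 0, 0], [0, 0, 0], [0, 0, 0], [0, 0, 0]]}}

```text
t: 17.02
tool_pos: [0.6187, -0.0093, 0.1216]
tool_rot: [[-1.0, -0.0, -0.0], [-0.0, 1.0, -0.0], [0.0, -0.0, -1.0]]
wrist_force: [-0.4, -0.5, 0.8]
opening: 0.0428
grip_force: 0.0
```

Run:
```python
from h import *
p,d,ci=snap("w9");P=cloud(ci,d);H,S,V=cv2.split(cv2.cvtColor(p,cv2.COLOR_RGB2HSV))
m=(d>0)&(P[...,2]>.07)&(P[...,2]<.09)&(np.hypot(P[...,0]-.618,P[...,1]+.009)<.02)&(S>100)&(H<20)
print("pin top",P[m&(P[...,2]>.0815)].mean(0).round(4),m.sum(),P[m].max(0))
```

```text
t 17.025 tcp [ 0.6187 -0.0093  0.1216] joints [-0.9 18.4 -1.9 69.7 -0.  -0.9] y [-0.  1. -0.]
pin top [ 0.6194 -0.0077  0.0834] 279 [ 0.62439726 -0.00299975  0.08547261]
```

Aligned within 1.5 mm. Nudging, descending and gripping.

Call:
{"op": "servo_tool", "data": {"translation": [[0.01, 0.01, -0.3], [0.01, 0.01, -0.6], [0.01, 0.01, -0.67], [0.01, 0.01, -0.67]], "angular": [[0, 0, 0], [0, 0, 0], [0, 0, 0], [0, 0, 0]]}}

```text
t: 17.58
tool_pos: [0.6202, -0.0079, 0.0552]
tool_rot: [[-1.0, -0.001, 0.001], [-0.001, 1.0, -0.0], [-0.001, -0.0, -1.0]]
wrist_force: [-0.5, 0.1, -0.7]
opening: 0.043
grip_force: 0.0
```

Call:
{"op": "servo_tool", "data": {"translation": [[0, 0, 0], [0, 0, 0], [0, 0, 0], [0, 0, 0], [0, 0, 0]], "angular": [[0, 0, 0], [0, 0, 0], [0, 0, 0], [0, 0, 0], [0, 0, 0]], "gripper": 1}}

```text
t: 18.2
tool_pos: [0.6208, -0.0077, 0.0558]
tool_rot: [[-1.0, -0.001, 0.003], [-0.001, 1.0, -0.0], [-0.003, -0.0, -1.0]]
wrist_force: [0.4, -0.5, 6.0]
opening: 0.0078
grip_force: 58.6
```

Call:
{"op": "servo_tool", "data": {"translation": [[0, 0, 0.2], [0, 0, 0.5], [0, 0, 0.8], [0, 0, 0.8]], "angular": [[0, 0, 0], [0, 0, 0], [0, 0, 0], [0, 0, 0]]}}

```text
t: 18.7
tool_pos: [0.6214, -0.0076, 0.137]
tool_rot: [[-1.0, -0.001, 0.005], [-0.001, 1.0, -0.0], [-0.005, -0.0, -1.0]]
wrist_force: [1.0, 0.6, -0.6]
opening: 0.008
grip_force: 58.4
```

Call:
{"op": "servo_tool", "data": {"translation": [[-0.4, 0.1, 0.2], [-0.8, 0.2, 0.2], [-0.8, 0.2, 0.2]], "angular": [[0, 0, 0], [0, 0, 0], [0, 0, 0]]}}

```text
t: 19.08
tool_pos: [0.5371, 0.0128, 0.1535]
tool_rot: [[-1.0, -0.002, -0.002], [-0.002, 1.0, 0.0], [0.002, 0.0, -1.0]]
wrist_force: [1.3, -0.1, -0.7]
opening: 0.0083
grip_force: 58.5
```

Call:
{"op": "servo_tool", "data": {"translation": [[-0.35, 0.1, 0], [-0.68, 0.2, 0], [-0.68, 0.2, 0], [-0.68, 0.2, 0]], "angular": [[0, 0, 0], [0, 0, 0], [0, 0, 0], [0, 0, 0]]}}

```text
t: 19.58
tool_pos: [0.4728, 0.0323, 0.1539]
tool_rot: [[-1.0, -0.001, 0.0], [-0.001, 1.0, -0.0], [-0.0, -0.0, -1.0]]
wrist_force: [0.4, -0.1, -0.6]
opening: 0.0078
grip_force: 58.5
```

Run:
```python
from h import *
p,d,ci=snap("w10");P=cloud(ci,d);H,S,V=cv2.split(cv2.cvtColor(p,cv2.COLOR_RGB2HSV))
near=(d>0)&(np.hypot(P[...,0]-.4725,P[...,1]-.101)<.06)
rd=(S>120)&((H<7)|(H>172))
ys,xs=np.nonzero(near&rd);print(xs.min(),xs.max(),ys.min(),ys.max())
print(fitc(ci,(near&rd)*np.uint8(255),int(xs.mean()),int(ys.mean()),80,.013,.0395,31))
m=near&rd&(P[...,2]>.0125)&(P[...,2]<.02);Q=P[m];print(len(Q),np.percentile(Q,[.3,99.7],axis=0).round(4))
s=robot.get_state();tz=s["tool_pos"][2]-.0558+.003
o=((S>130)&(H>5)&(H<20)&(np.arange(400)[:,None]<260)&(abs(np.arange(640)[None]-315)<40))
o[:150]=False
n,l,st,c=cv2.connectedComponentsWithStats(o.astype(np.uint8));i=1+st[1:,4].argmax();print(st[i])
ys,xs=np.nonzero(l==i)
for v in range(ys.min(),ys.min()+20,3): r=xs[ys==v];print(v,r.min(),r.max(),onplane(ci,r.min(),v,tz).round(4)[:2],onplane(ci,r.max(),v,tz).round(4)[:2])
cv2.imwrite("pics/w10b.png",p[:300,150:500,::-1])
```

```text
t 19.575 tcp [0.4728 0.0323 0.1539] joints [  3.9   2.4 -17.3  70.3  -0.    3.9] y [-0.001  1.    -0.   ]
346 472 128 333
(array([0.4962, 0.1063, 0.0179]), 'want r', 0.0395, 'resid', np.float64(0.0014))
1447 [[0.4337 0.0625 0.0125]
 [0.5114 0.1399 0.0175]]
[306 223  18  37 517]
223 319 320 [0.4759 0.0356] [0.4759 0.0363]
226 319 323 [0.478  0.0356] [0.478  0.0383]
229 317 321 [0.4802 0.0343] [0.4802 0.037 ]
232 307 321 [0.4825 0.0275] [0.4825 0.037 ]
235 307 321 [0.4847 0.0275] [0.4847 0.037 ]
238 307 321 [0.4869 0.0275] [0.4869 0.037 ]
241 307 322 [0.4892 0.0275] [0.4892 0.0377]
```

View pics/w10b.png

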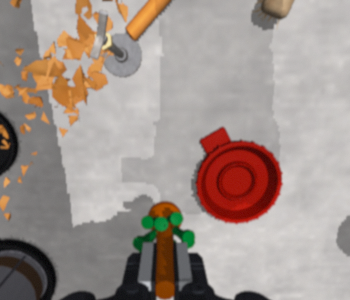

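The red base's rim is centred at (0.4726,0.1012) and the foot hangs at (0.4727,0.032). Shifting +69 mm in y and lowering.

Call:
{"op": "servo_tool", "data": {"translation": [[0, 0.4, 0], [0, 0.69, 0], [0, 0.69, -0.2], [0, 0.69, -0.5], [0, 0.69, -0.6], [0, 0.69, -0.6], [0, 0.69, -0.6]], "angular": [[0, 0, 0], [0, 0, 0], [0, 0, 0], [0, 0, 0], [0, 0, 0], [0, 0, 0], [0, 0, 0]]}}

```text
t: 20.5
tool_pos: [0.4727, 0.1014, 0.0952]
tool_rot: [[-1.0, -0.001, 0.001], [-0.001, 1.0, 0.0], [-0.001, 0.0, -1.0]]
wrist_force: [0.8, -0.3, -0.5]
opening: 0.0083
grip_force: 58.5
```

Call:
{"op": "servo_tool", "data": {"translation": [[0, 0, -0.1], [0, 0, -0.2], [0, 0, -0.28], [0, 0, -0.32], [0, 0, -0.32], [0, 0, -0.32]], "angular": [[0, 0, 0], [0, 0, 0], [0, 0, 0], [0, 0, 0], [0, 0, 0], [0, 0, 0]]}}

```text
t: 21.25
tool_pos: [0.472, 0.1014, 0.0625]
tool_rot: [[-1.0, -0.001, 0.0], [-0.001, 1.0, 0.0], [-0.0, 0.0, -1.0]]
wrist_force: [0.1, -0.5, -0.7]
opening: 0.0079
grip_force: 58.5
```

Call:
{"op": "servo_tool", "data": {"translation": [[0.01, 0, -0.02], [0.01, 0, -0.025], [0.01, 0, -0.025]], "angular": [[0, 0, 0], [0, 0, 0], [0, 0, 0]]}}

```text
t: 21.62
tool_pos: [0.4729, 0.1014, 0.0598]
tool_rot: [[-1.0, -0.001, 0.0], [-0.001, 1.0, 0.0], [-0.0, 0.0, -1.0]]
wrist_force: [-0.3, 0.7, -0.5]
opening: 0.0081
grip_force: 58.5
```

Call:
{"op": "servo_tool", "data": {"translation": [[0, 0, -0.01], [0, 0, -0.01]], "angular": [[0, 0, 0], [0, 0, 0]]}}

```text
t: 21.88
tool_pos: [0.4733, 0.1014, 0.0598]
tool_rot: [[-1.0, -0.001, 0.001], [-0.001, 1.0, 0.0], [-0.001, 0.0, -1.0]]
wrist_force: [-0.9, -0.4, 6.5]
opening: 0.0079
grip_force: 59.3
```

Contact at the expected floor height. Releasing and moving on to the small flask.

Call:
{"op": "servo_tool", "data": {"translation": [[0, 0, 0], [0, 0, 0], [0, 0, 0], [0, 0, 0]], "angular": [[0, 0, 0], [0, 0, 0], [0, 0, 0], [0, 0, 0]], "gripper": 0.2}}

```text
t: 22.38
tool_pos: [0.4728, 0.1013, 0.0586]
tool_rot: [[-1.0, -0.001, -0.0], [-0.001, 1.0, -0.0], [0.0, -0.0, -1.0]]
wrist_force: [-0.1, -0.5, 0.3]
opening: 0.0342
grip_force: 0.0
```

Call:
{"op": "servo_tool", "data": {"translation": [[0, 0, 0.2], [0, 0, 0.6], [0, 0, 1], [0, 0, 1], [0, 0, 1]], "angular": [[0, 0, 0], [0, 0, 0], [0, 0, 0], [0, 0, 0], [0, 0, 0]]}}

```text
t: 23.0
tool_pos: [0.4727, 0.1013, 0.1583]
tool_rot: [[-1.0, -0.001, -0.0], [-0.001, 1.0, -0.0], [0.0, -0.0, -1.0]]
wrist_force: [-0.1, -0.7, 0.7]
opening: 0.0344
grip_force: 0.0
```

Run:
```python
from h import *
p,d,ci=snap("w11");P=cloud(ci,d);H,S,V=cv2.split(cv2.cvtColor(p,cv2.COLOR_RGB2HSV))
m=(d>0)&(P[...,2]>.06)&(P[...,2]<.1)&(np.hypot(P[...,0]-.4727,P[...,1]-.1012)<.025)&(S>100)&(H<20)
print("tree top",P[m&(P[...,2]>.083)].mean(0).round(4),P[m].max(0).round(4),"rod",P[m&(P[...,2]<.072)].mean(0).round(4))
cv2.imwrite("pics/w11b.png",p[50:350,120:560,::-1])
```

```text
t 23.0 tcp [0.4727 0.1013 0.1583] joints [ 12.1   3.3 -15.7  71.   -0.   12. ] y [-0.001  1.    -0.   ]
tree top [0.4716 0.1016 0.0872] [0.4765 0.1065 0.0891] rod [0.4683 0.1016 0.0661]
```

View pics/w11b.png

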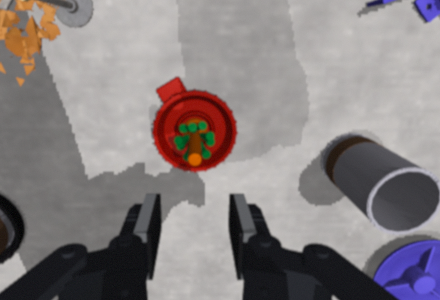

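Call:
{"op": "servo_tool", "data": {"translation": [[0.15, 0.4, 0.1], [0.3, 0.8, 0.2], [0.3, 0.8, 0.2]], "angular": [[0, 0, 0], [0, 0, 0], [0, 0, 0]], "gripper": -1}}

```text
t: 23.42
tool_pos: [0.5032, 0.1833, 0.1776]
tool_rot: [[-1.0, -0.004, -0.001], [-0.004, 1.0, -0.0], [0.001, -0.0, -1.0]]
wrist_force: [-0.5, -0.6, -0.7]
opening: 0.0847
grip_force: 0.0
```

Call:
{"op": "servo_tool", "data": {"translation": [[0, 0.4, 0], [0, 0.75, 0], [0, 0.75, 0], [0, 0.75, 0]], "angular": [[0, 0, 0], [0, 0, 0], [0, 0, 0], [0, 0, 0]]}}

```text
t: 23.92
tool_pos: [0.5022, 0.2553, 0.1778]
tool_rot: [[-1.0, -0.001, -0.002], [-0.001, 1.0, -0.001], [0.002, -0.001, -1.0]]
wrist_force: [0.1, -0.6, 0.6]
opening: 0.0854
grip_force: 0.0
```

Run:
```python
from h import *
p,d,ci=snap("w12");P=cloud(ci,d);H,S,V=cv2.split(cv2.cvtColor(p,cv2.COLOR_RGB2HSV))
m=(d>0)&(abs(P[...,2]-.09)<.012)&(np.hypot(P[...,0]-.5035,P[...,1]-.256)<.045)&(S<70)
ys,xs=np.nonzero(m);print(xs.min(),xs.max(),ys.min(),ys.max());print(np.percentile(P[m],[1,99],axis=0).round(4))
print(fitc(ci,m*np.uint8(255),int(xs.mean()),int(ys.mean()),90,.092,.0275))
```

```text
t 23.925 tcp [0.5022 0.2553 0.1778] joints [27.  11.7 -3.6 74.8 -0.  26.9] y [-0.001  1.    -0.001]
282 353 167 237
[[0.4771 0.2311 0.0783]
 [0.5314 0.2848 0.0928]]
(array([0.5033, 0.2578, 0.028 ]), 'want r', 0.0275, 'resid', np.float64(0.0004))
```

The pin tree is upright in its socket at (0.472,0.1015). The small flask's rim is at (0.5035,0.2578) with r 28 mm. Gripping it.

Call:
{"op": "servo_tool", "data": {"translation": [[0.01, 0.02, -0.3], [0.01, 0.02, -0.6], [0.01, 0.02, -0.6]], "angular": [[0, 0, 0], [0, 0, 0], [0, 0, 0]]}}

```text
t: 24.35
tool_pos: [0.5023, 0.2564, 0.1166]
tool_rot: [[-1.0, 0.0, -0.004], [0.0, 1.0, -0.002], [0.004, -0.002, -1.0]]
wrist_force: [0.0, 0.2, -0.3]
opening: 0.0854
grip_force: 0.0
```

Call:
{"op": "servo_tool", "data": {"translation": [[0, 0, -0.25], [0, 0, -0.5], [0, 0, -0.7], [0, 0, -0.7]], "angular": [[0, 0, 0], [0, 0, 0], [0, 0, 0], [0, 0, 0]]}}

```text
t: 24.85
tool_pos: [0.5035, 0.2575, 0.0488]
tool_rot: [[-1.0, -0.0, -0.001], [-0.0, 1.0, -0.001], [0.001, -0.001, -1.0]]
wrist_force: [0.6, -0.3, -0.4]
opening: 0.0856
grip_force: 0.0
```

Call:
{"op": "servo_tool", "data": {"translation": [[0, 0, 0], [0, 0, 0], [0, 0, 0], [0, 0, 0], [0, 0, 0]], "angular": [[0, 0, 0], [0, 0, 0], [0, 0, 0], [0, 0, 0], [0, 0, 0]], "gripper": 1}}

```text
t: 25.48
tool_pos: [0.5049, 0.2587, 0.0507]
tool_rot: [[-1.0, -0.001, 0.003], [-0.001, 1.0, 0.001], [-0.003, 0.001, -1.0]]
wrist_force: [0.6, -1.8, 6.3]
opening: 0.0528
grip_force: 62.5
```

Call:
{"op": "servo_tool", "data": {"translation": [[0, 0, 0.2], [0, 0, 0.5], [0, 0, 0.9], [0, 0, 1], [0, 0, 1]], "angular": [[0, 0, 0], [0, 0, 0], [0, 0, 0], [0, 0, 0], [0, 0, 0]]}}

```text
t: 26.1
tool_pos: [0.5041, 0.2585, 0.1489]
tool_rot: [[-1.0, -0.001, 0.001], [-0.001, 1.0, 0.0], [-0.001, 0.0, -1.0]]
wrist_force: [-0.3, -0.8, -1.8]
opening: 0.0531
grip_force: 63.5
```

Call:
{"op": "servo_tool", "data": {"translation": [[0, 0, 0.3], [-0.15, -0.4, 0.3], [-0.3, -0.8, 0.3], [-0.3, -0.8, 0.3]], "angular": [[0, 0, 0], [0, 0, 0], [0, 0, 0], [0, 0, 0]]}}

```text
t: 26.6
tool_pos: [0.4721, 0.1762, 0.1771]
tool_rot: [[-1.0, 0.002, -0.003], [0.002, 1.0, -0.001], [0.003, -0.001, -1.0]]
wrist_force: [-0.4, 0.3, -1.7]
opening: 0.0532
grip_force: 64.0
```

Call:
{"op": "servo_tool", "data": {"translation": [[0, -0.4, 0], [-0.01, -0.77, 0], [-0.01, -0.77, 0], [-0.01, -0.77, 0], [-0.01, -0.77, 0]], "angular": [[0, 0, 0], [0, 0, 0], [0, 0, 0], [0, 0, 0], [0, 0, 0]]}}

```text
t: 27.22
tool_pos: [0.4729, 0.1023, 0.1782]
tool_rot: [[-1.0, -0.002, -0.001], [-0.002, 1.0, 0.0], [0.001, 0.0, -1.0]]
wrist_force: [0.1, 0.7, -1.4]
opening: 0.0532
grip_force: 64.4
```

Run:
```python
from h import *
p,d,ci=snap("w13");P=cloud(ci,d)
R=np.array(ci["R"]);t=np.array(ci["t"])
s=robot.get_state();b=np.array(s["tool_pos"]);a=np.linspace(0,6.283,200)
o=p[:,:,::-1].copy()
for c,z,r,col in [((b[0],b[1]),b[2]-.0507,.0275,(0,255,0)),((.4726,.1012),.016,.0395,(255,0,0)),((b[0],b[1]),b[2]-.0507+.092,.0275,(255,255,0))]:
    X=np.stack([c[0]+r*np.cos(a),c[1]+r*np.sin(a),0*a+z],1)@R.T+t
    cv2.polylines(o,[np.round(np.stack([X[:,0]/X[:,2]*ci["fx"]+ci["cx"],X[:,1]/X[:,2]*ci["fy"]+ci["cy"]],1)).astype(int)],True,col,1)
cv2.imwrite("pics/w13b.png",cv2.resize(o[80:330,160:480],None,fx=2,fy=2))
```

```text
t 27.225 tcp [0.4729 0.1023 0.1782] joints [ 12.2   3.1 -13.4  73.5   0.   12.1] y [-0.002  1.     0.   ]
```

View pics/w13b.png

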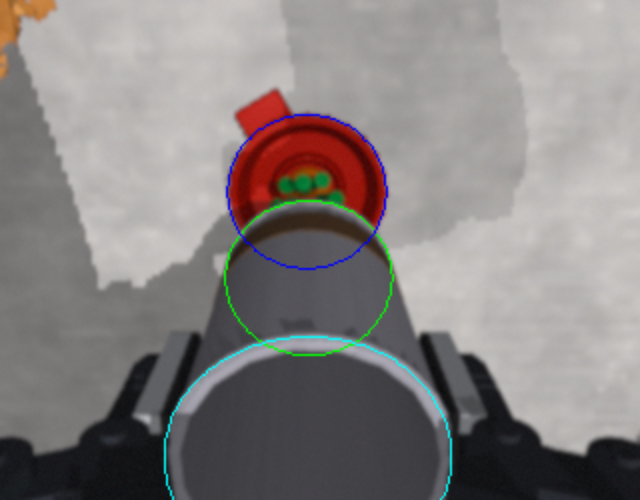

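The overlay matches: the flask is level and within about 1 mm of the axis. Small correction, then lower.

Call:
{"op": "servo_tool", "data": {"translation": [[-0.01, -0.01, 0], [-0.01, -0.01, -0.2], [-0.01, -0.01, -0.5], [-0.01, -0.01, -0.8], [-0.01, -0.01, -0.9], [-0.01, -0.01, -0.9], [-0.01, -0.01, -0.9]], "angular": [[0, 0, 0], [0, 0, 0], [0, 0, 0], [0, 0, 0], [0, 0, 0], [0, 0, 0], [0, 0, 0]]}}

```text
t: 28.15
tool_pos: [0.4727, 0.1006, 0.09]
tool_rot: [[-1.0, -0.001, 0.002], [-0.001, 1.0, 0.0], [-0.002, 0.0, -1.0]]
wrist_force: [1.3, -0.5, -1.9]
opening: 0.0536
grip_force: 64.3
```

Call:
{"op": "servo_tool", "data": {"translation": [[0, 0, -0.1], [0, 0, -0.2], [0, 0, -0.28], [0, 0, -0.31], [0, 0, -0.31], [0, 0, -0.31]], "angular": [[0, 0, 0], [0, 0, 0], [0, 0, 0], [0, 0, 0], [0, 0, 0], [0, 0, 0]]}}

```text
t: 28.9
tool_pos: [0.4721, 0.1004, 0.058]
tool_rot: [[-1.0, -0.001, 0.0], [-0.001, 1.0, 0.0], [-0.0, 0.0, -1.0]]
wrist_force: [0.4, -0.2, -2.3]
opening: 0.0532
grip_force: 64.4
```

Call:
{"op": "servo_tool", "data": {"translation": [[0, 0, -0.02], [0, 0, -0.02]], "angular": [[0, 0, 0], [0, 0, 0]]}}

```text
t: 29.15
tool_pos: [0.4718, 0.1004, 0.0558]
tool_rot: [[-1.0, -0.001, 0.0], [-0.001, 1.0, -0.0], [-0.0, -0.0, -1.0]]
wrist_force: [-0.4, 0.8, -1.4]
opening: 0.0533
grip_force: 64.4
```

Call:
{"op": "servo_tool", "data": {"translation": [[0, 0.005, -0.01], [0, 0.005, -0.015], [0, 0.005, -0.015]], "angular": [[0, 0, 0], [0, 0, 0], [0, 0, 0]]}}

```text
t: 29.52
tool_pos: [0.472, 0.1009, 0.0547]
tool_rot: [[-1.0, -0.001, 0.0], [-0.001, 1.0, 0.0], [-0.0, 0.0, -1.0]]
wrist_force: [-1.6, -0.3, 3.4]
opening: 0.0532
grip_force: 64.8
```

Seated: contact at exactly the predicted 0.0547. Releasing, withdrawing and checking.

Call:
{"op": "servo_tool", "data": {"translation": [[0, 0, 0], [0, 0, 0], [0, 0, 0], [0, 0, 0]], "angular": [[0, 0, 0], [0, 0, 0], [0, 0, 0], [0, 0, 0]], "gripper": -1}}

```text
t: 30.02
tool_pos: [0.4719, 0.1009, 0.0542]
tool_rot: [[-1.0, -0.001, -0.0], [-0.001, 1.0, -0.0], [0.0, -0.0, -1.0]]
wrist_force: [-0.1, 0.4, 0.3]
opening: 0.0853
grip_force: 0.0
```

Call:
{"op": "servo_tool", "data": {"translation": [[0, 0, 0.2], [0, 0, 0.6], [0, 0, 1], [0, 0, 1]], "angular": [[0, 0, 0], [0, 0, 0], [0, 0, 0], [0, 0, 0]]}}

```text
t: 30.52
tool_pos: [0.4738, 0.1013, 0.1575]
tool_rot: [[-1.0, -0.001, 0.006], [-0.001, 1.0, 0.001], [-0.006, 0.001, -1.0]]
wrist_force: [0.7, -0.7, -0.2]
opening: 0.0856
grip_force: 0.0
```

Call:
{"op": "servo_tool", "data": {"translation": [[-0.4, 0.2, 0.5], [-0.9, 0.2, 0.7], [-0.9, 0.2, 0.7], [-0.9, 0.2, 0.7]], "angular": [[0, 0, 0], [0, 0, 0], [0, 0, 0], [0, 0, 0]]}}

```text
t: 31.02
tool_pos: [0.382, 0.1209, 0.2237]
tool_rot: [[-1.0, -0.001, 0.0], [-0.001, 1.0, -0.0], [-0.0, -0.0, -1.0]]
wrist_force: [-0.5, -0.2, -0.4]
opening: 0.0857
grip_force: 0.0
```

Run:
```python
from h import *
p,d,ci=snap("w14");P=cloud(ci,d);H,S,V=cv2.split(cv2.cvtColor(p,cv2.COLOR_RGB2HSV))
for c,z,r in[((.4722,.101),.096,.0275),((.58,-.1275),.116,.033)]:
    m=(d>0)&(abs(P[...,2]-z)<.01)&(np.hypot(P[...,0]-c[0],P[...,1]-c[1])<.045)&(S<70)
    ys,xs=np.nonzero(m);print(m.sum(),np.percentile(P[m],[1,99],axis=0).round(4))
    if m.sum()>50: print(fitc(ci,m*np.uint8(255),int(xs.mean()),int(ys.mean()),90,z,r))
q,_=read_camera("side");cv2.imwrite("pics/w14b.png",np.hstack([cv2.resize(p,(480,300)),cv2.resize(q[140:300,250:420],(319,300),interpolation=2)])[:,:,::-1])
```

```text
t 31.025 tcp [0.382  0.1209 0.2237] joints [ 17.6  -6.2 -16.8  79.4  -0.   17.5] y [-0.001  1.    -0.   ]
922 [[0.444  0.0736 0.0862]
 [0.4983 0.1277 0.0965]]
(array([0.4692, 0.101 , 0.0284]), 'want r', 0.0275, 'resid', np.float64(0.0007))Traceback (most recent call last):
  File "<stdin>", line 5, in <module>
    return _quantile_unchecked(
        a, q, axis, out, overwrite_input, method, keepdims, weights)
    return _ureduce(a,
                    func=_quantile_ureduce_func,
    ...<5 lines>...
                    overwrite_input=overwrite_input,
                    method=method)
    r = func(a, **kwargs)
    result = _quantile(arr,
                       quantiles=q,
    ...<2 lines>...
                       out=out,
                       weights=wgt)
    slices_having_nans = np.isnan(arr[-1, ...])
                                  ~~~^^^^^^^^^
IndexError: index -1 is out of bounds for axis 0 with size 0
```

My 14 views are used up, so this last check is numeric, from the top camera.

Run:
```python
from h import *
p,d=read_camera("top");ci=camera_info("top");P=cloud(ci,d);H,S,V=cv2.split(cv2.cvtColor(p,cv2.COLOR_RGB2HSV))
for c,z,r in[((.475,.100),.096,.0275),((.582,-.1285),.116,.033)]:
    rad=np.hypot(P[...,0]-c[0],P[...,1]-c[1]); m=(d>0)&(abs(P[...,2]-z)<.01)&(rad<.045)&(S<70)
    ys,xs=np.nonzero(m); Q=P[m]
    print(m.sum(),np.percentile(Q,[2,98],axis=0).round(4).tolist(),fitc(ci,m*np.uint8(255),int(xs.mean()),int(ys.mean()),30,z,r))
    th=np.arctan2(Q[:,1]-c[1],Q[:,0]-c[0]);print("top z by quadrant",[np.percentile(Q[(th>a)&(th<a+np.pi/2),2],90).round(4) for a in np.arange(-4,4)[2:6:1]*np.pi/2])if 0 else print("top z by quadrant",[np.percentile(Q[(th>=a)&(th<a+np.pi/2),2],90).round(4) for a in (-np.pi,-np.pi/2,0,np.pi/2)])
    t=(d>0)&(rad<.02)&(S>100)&(H<22)&(P[...,2]>z-.03);print("tree top in flask",t.sum(),P[t].mean(0).round(4) if t.any() else None)
m=(d>0)&(P[...,2]>.075)&(P[...,2]<.09)&(np.hypot(P[...,0]-.657,P[...,1]-.208)<.02);print("bead",P[m].mean(0).round(4))
```

```text
78 [[0.4476, 0.0738, 0.0878], [0.5, 0.1264, 0.099]] (array([0.4736, 0.1003, 0.0267]), 'want r', 0.0275, 'resid', np.float64(0.0006))
top z by quadrant [np.float64(0.0972), np.float64(0.0976), np.float64(0.0983), np.float64(0.0976)]
tree top in flask 13 [0.4738 0.1006 0.0852]
109 [[0.5493, -0.1594, 0.107], [0.6135, -0.0956, 0.1184]] (array([ 0.5816, -0.1268,  0.0324]), 'want r', 0.033, 'resid', np.float64(0.0006))
top z by quadrant [np.float64(0.1164), np.float64(0.116), np.float64(0.1174), np.float64(0.1178)]
tree top in flask 12 [ 0.5803 -0.1278  0.1018]
bead [0.6585 0.2082 0.0827]
```

Both flasks are level and at the right height, with the trees central inside and the spare bead tree still in place.

```bash
python3 -c "
from bench import *
print(job_done())"
```

```text
the job is handed in; nothing more can be done
None
```

Both casting sets are made up and handed in at about 31 s: each tree stands upright in its socket with its flask level on the base around it, and I left the bead tree, the big casting tree and the lion alone.

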